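Close the split food mould and hold it pressed shut

TASK

Lift the top one of the two nested upper mould halves off the pile, fit it on the two upright dowels of the lower mould half that is bolted to the table (either way round), and press it down against the sprung lifter bars until the two halves meet flush all round. Finish while still holding the mould pressed shut: do not let go, since the springs would open it again. Leave the other upper half, the bowl, the shaker and the board where they are.

Things in the scene. Friction and masses are not known exactly. Their poses are not given: they have to be found in the camera images.
- lid_top: Upper mould half to use, top of the pile: white plastic, about 0.35 kg. Flat flange 190 (x) x 100 (y) x 10 mm with a hollow dome 100 x 80 mm on it, flat dome top at z = 40 mm, open below. Two round through holes in the flange, 14.5 mm across, at x = +75 and -75 mm, y = 0. Same after a half turn. Origin: centre of the flange's underside, z up. Starts upright, nested on lid_under.
- lid_top_grip (a point): Middle of lid_top's handle, a straight upright steel rib on the dome top: 60 mm long in x, 18 mm thick in y, 30 mm high (z = 40 to 70 mm above lid_top's underside; this point at 55 mm). Axes as lid_top.
- lid_under: The other upper half, identical, standing on the table under lid_top; to be left there. Origin: centre of its underside. lid_top rests on its dome top, 40 mm higher than it; its rib stands loosely inside lid_top's open cavity (88 x 68 mm, 34 mm deep), with 9 mm of play or more each way.
- mould: Lower mould half, fixed to the table: white plastic block 190 (x) x 100 (y) mm with an open cavity in its top, on a steel base plate 235 x 130 x 8 mm. Two upright steel dowels, 12 mm across, stand on its flat top at x = +75 and -75 mm, y = 0, and rise 28 mm above it, the last 8 mm tapering to 5 mm across. Origin: centre of the underside, on the table; x along the long side.
- mould_face (a point): Centre of the parting face, the flat top of the lower half, 48 mm above the table; axes as the mould. When the mould is shut, the origin of lid_top is here.
- lifter (a joint): Two sprung steel bars (100 x 7 mm, along x at y = +42 and -42 mm of the mould) that move down together; travel in m: 0 = up, 8 mm above the parting face; 0.008 = level with it (shut). They yield from about 7 N and take 13 N in all when level: the lid's weight does not move them, about 10 N more on it shuts the mould. They spring back when let go.
- bowl: Bystander: steel bowl 110 mm across, 45 mm high; origin at the centre of its underside.
- shaker: Bystander: glass jar with a steel cap, 52 mm across, 120 mm high; origin at the centre of its underside.
- board: Bystander: plywood board 220 x 150 x 15 mm lying flat; origin at the centre of its underside.
Not all that is in view belongs to the job. What is shaped like the lid_under but turquoise is not meant. What is shaped like the lid_top but brown is not meant.

How it is judged:
On the way, in this order (a step that is already met when the one before it is completed fails the run):
1. the top mould half is lifted clear of the one below it, more than 40 mm above where it lay (z of lid_top in the frame of lid_under above 0.08 m and contact force between lid_top and lid_under below 0.1 N and contact force between the fingers and lid_top above 0.5 N), for 0.1 s.
2. it sits over the dowels, both of them in its holes (horizontal distance between lid_top and mould_face below 0.004 m and angle between the x axis of lid_top and the x axis of mould, either way round below 0.06 rad and angle between lid_top's own z axis and vertical below 0.06 rad and z of lid_top in the frame of mould_face below 0.018 m), for 0.1 s.
At the end, for the whole second after the job is handed in: Top half on both dowels (centre within 4 mm, turn and tilt under 0.06 rad), underside within 2 mm of the parting face, lifter bars in over 6 mm, halves pressed with over 9 N, gripper bearing on it, at rest; other upper half and bystanders moved under 30 mm (horizontal distance between lid_top and mould_face below 0.004 m and angle between the x axis of lid_top and the x axis of mould, either way round below 0.06 rad and angle between lid_top's own z axis and vertical below 0.06 rad and z of lid_top in the frame of mould_face between -0.003 and 0.002 m and value of joint lifter above 0.006 m and contact force between lid_top and mould above 9 N and contact force between any of the fingers, the arm and lid_top above 2 N and linear speed of lid_top below 0.02 m/s and not (distance of lid_under from where it was at the start of the episode above 0.03 m) and not (distance of bowl from where it was at the start of the episode above 0.03 m) and not (distance of shaker from where it was at the start of the episode above 0.03 m) and not (distance of board from where it was at the start of the episode above 0.03 m)); the arm keeps its last pose, push and grip.
It fails at once if the other upper half, the bowl, the shaker or the board is moved more than 30 mm (distance of any of lid_under, bowl, shaker, board from where it was at the start of the episode above 0.03 m).
It also fails if it takes over 56 s, if anything falls off the work surface, if the arm or the gripper's body presses on something with over 40 N, if the wrist force passes 120 N, or if a joint passes its speed limit or range.

ROBOT

A 6-joint arm with a two-finger parallel gripper is mounted at the origin on the work surface. World frame = base frame: x ahead of the robot, y to its left, z up, the work surface at z = 0. Lengths are in m, angles in rad, forces in N, time in s.
With the tool pointing down it reaches from about 0.35 to 0.775 m from the base axis. Payload 5.5 kg.
Tool frame: the origin (TCP) lies between the finger pads; the fingertips stand 8 mm ahead of it and the grasp point (between the pads) lies 11 mm behind it; z points along the fingers, y is the line along which they close (so a half turn about z gives the same grasp; the last joint's range is limited). The gripper opens to 85 mm and grips with 20 to 120 N. Pads are 22 mm wide; open, the fingers measure 114 mm over their backs; the gripper's body (76 mm by 85 mm) begins 54 mm behind the grasp point. The pads swing forward as they close: fully open they stand 13 mm farther back than shut.
Start: joints at [1.203, 0.313, 0.046, 1.304, 0, 1.431], TCP at [0.13, 0.56, 0.239] pointing down, gripper open.
Joint ranges: [-2.76, 2.76], [-0.86, 1.69], [-1.03, 1.26], [-2.2, 2.34], [-1.47, 1.5], [-3.14, 3.14]. Speed limits (rad/s): [2.57, 2.57, 3.14, 3.14, 3.14, 3.14].

INTERFACE

Orientations are given as a unit quaternion [w, x, y, z].
In Python, from workcell import status, vision, job gives the robot as it stands. The module is installed in compiled form; this text tells all that it offers.
- The arm moves only by the tool apply_moves, never from a script. Its argument "moves" is one flat list of numbers, 6 for each row, row after row: the shift along the world's x, y, z in units of 25 mm (1.0 is 25 mm), then the turn, a rotation vector about the world's x, y, z in rad. In form: [x, y, z, rx, ry, rz, x, y, z, rx, ry, rz, ...]. A call has 1 to 20 rows; each row is the pose to reach, as a shift and turn from the pose commanded when the call began; what a row does not reach only later rows make up. A row lasts 1/12 s, in which the tool goes at most 41.7 mm and 7.16 degrees, less where a joint would pass 70% of its speed; a pose out of reach is approached as far as the arm can. A call with a gripper value outside its range is refused whole. "claw" is the opening in per cent of the stroke, from 0 (shut) to 100 (fully open), set as the call begins (left out, the last holds). The fingers move at their own pace and stop on an object; "newtons" is the grip in N (left out, the last holds). Time passes only in rows, so rows that repeat a pose let the fingers close. It gives the time, the measured TCP pose, the force, the opening and the grip force at its end, in the units of the state.
- status.get_state(): the state, without advancing time (a new reading comes with each control period).
- vision.read_camera(name): name is "side" or "top"; returns a dict with "image" (384x512x3 uint8, blue, green, red), "camera_matrix" (3x3 intrinsics, pixels), "dist_coeffs" ([k1, k2, p1, p2, k3] as OpenCV has them; the pictures are not rectified), "camera_from_world" (4x4, takes a point from world to camera coordinates). Camera axes: x right, y down, z forward; pixel columns grow to the right and rows downward; lengths in m; the calibration is good to about 2 mm. A picture is of the moment at which its call begins. There is no depth.
- job.hand_in(): hands the job in; it is judged then, once.
The state is a dict: "clock": time; "joint_pos": joint angles; "qvel": joint speeds; "tau": joint torques, N m; "tcp_pos": TCP position; "orientation": TCP orientation; "wrist_force": force on the tool from outside, world axes, zero at the start; "ft_torque": the same for the moment, N m; "finger_gap": finger opening in m; "grip_force": force on a finger pad.
Only numpy, scipy, OpenCV 4.12 (cv2) and the standard library are available. Lean on these libraries where they do the work, as an engineer would, in place of code of your own. Each camera call takes 0.05 s, during which the arm holds its last target. There are 200 camera calls.

## Working session

There is one attempt and no reset: what is moved stays moved. The work goes in short steps, Python scripts to look and compute and a tool call to move; the robot and the scene stay as the last step left them, time stands still between calls to the robot, and variables do not carry over. Pictures are saved under pics/ and viewed, at most 10 in all, crops included, and the job is handed in when it is done.

Besides the shell and the picture viewer there is one more tool, called as name(argument=value, ...) on one line, values as JSON. apply_moves: Moves the arm, as the interface text tells. Its arguments: {"type":"object","properties":{"moves":{"type":"array","items":{"type":"number"}},"claw":{"type":"number"},"newtons":{"type":"number"}},"required":["moves"]}

```bash
mkdir -p pics; cat > h.py <<'E'
import numpy as np, cv2
from workcell import status, vision, job
def cam(n,save=None):
    c=vision.read_camera(n)
    if save: cv2.imwrite('pics/'+save,c['image'])
    return c
def ray(c,uv):
    p=cv2.undistortPoints(np.float64(uv).reshape(-1,1,2),c['camera_matrix'],np.float64(c['dist_coeffs'])).reshape(-1,2)
    T=np.array(c['camera_from_world']);R=T[:3,:3];o=-R.T@T[:3,3]
    return o,np.c_[p,np.ones(len(p))]@R
def plane(c,uv,z):
    o,d=ray(c,uv);return o+d*((z-o[2])/d[:,2])[:,None]
def proj(c,P):
    T=np.array(c['camera_from_world'])
    return cv2.projectPoints(np.float64(P).reshape(-1,3),cv2.Rodrigues(T[:3,:3])[0],T[:3,3],c['camera_matrix'],np.float64(c['dist_coeffs']))[0].reshape(-1,2)
E
python3 - <<'E'
from h import *
for n in('top','side'):
    c=cam(n,n+'0.png');print(n,ray(c,[[256,192]]),c['camera_matrix'][0,0])
print(status.get_state())
E
```

```text
top (array([0.32490463, 0.04001735, 1.162702  ]), array([[ 0.17729244, -0.00894354, -0.98412005]])) 351.65260935485526
side (array([ 0.45069049, -0.91454564,  1.02425769]), array([[ 0.04929093,  0.69801573, -0.71445904]])) 420.65256843981666
{'clock': 0.1, 'joint_pos': array([ 1.20338575e+00,  3.13924123e-01,  4.50837778e-02,  1.30360131e+00,
       -3.90252226e-05,  1.43119657e+00]), 'qvel': array([-0.00069795, -0.00079377,  0.00305817,  0.00023822,  0.00132102,
       -0.00069675]), 'tau': array([ 2.32833991e-03, -4.81728387e+01,  2.99242562e+01,  1.28176771e-02,
       -1.07698261e-04, -1.39938894e-05]), 'tcp_pos': array([0.12971891, 0.55971639, 0.2384951 ]), 'orientation': array([-1.87434279e-04,  1.13659206e-01,  9.93519455e-01, -8.01265735e-04]), 'wrist_force': array([-0.19657988, -0.01941911, -1.04041563]), 'ft_torque': array([-0.00936889,  0.03718579,  0.00193074]), 'grip_force': 0.0, 'finger_gap': 0.08560209609944959}
```

View pics/top0.png

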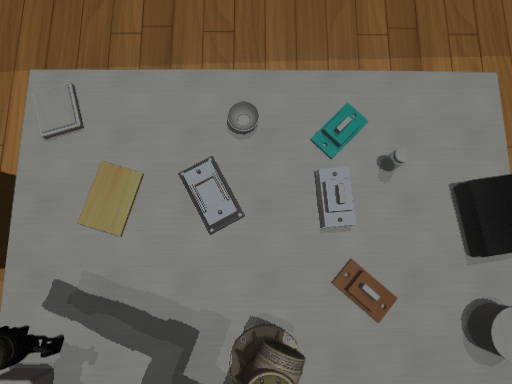

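View pics/side0.png

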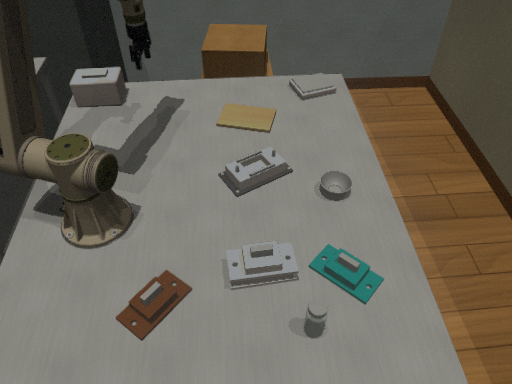

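In the top view there are three lid-shaped candidates: white at (337,198), turquoise at (340,131) and brown at (365,290). The white one fits, because it is white plastic and stands as a nested pile in the side view at (262,262). The lower mould with its dowels is at (211,196) in the top view and (256,170) in the side view. I'll confirm this in one crop.

```bash
python3 - <<'E'
import cv2,numpy as np
t=cv2.imread('pics/top0.png');s=cv2.imread('pics/side0.png')
f=lambda i,u,v,w,h:cv2.resize(i[v:v+h,u:u+w],(400,300),interpolation=cv2.INTER_CUBIC)
cv2.imwrite('pics/crop.png',np.vstack([np.hstack([f(t,165,150,100,90 if 0 else 75+0),f(t,287,160,100,75)]),np.hstack([f(s,206,135,100,75),f(s,212,225,100,75)])]))
E
```

```text
(no output)
```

View pics/crop.png

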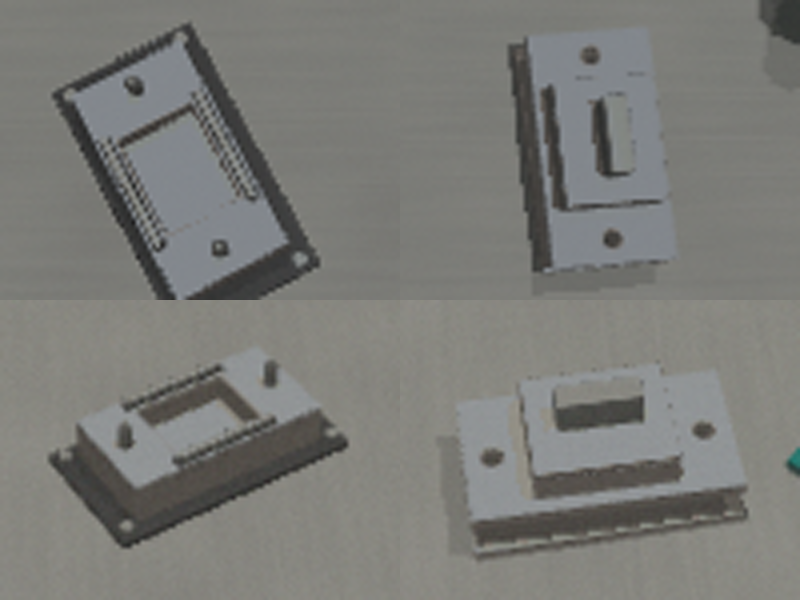

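The crop confirms it: the white pile at top (337,198) has a rib, two holes and a second flange below it. The mould shows two dowels and the lifter bars. Next I'll measure both.

```bash
cat > m.py <<'E'
from h import *
def dark(img,u,v,r=4):
    g=cv2.cvtColor(img,cv2.COLOR_BGR2GRAY).astype(float)
    u,v=int(round(u)),int(round(v));p=g[v-r:v+r+1,u-r:u+r+1]
    w=np.clip(np.median(p)-12-p,0,None);yy,xx=np.mgrid[v-r:v+r+1,u-r:u+r+1]
    return [(w*xx).sum()/w.sum(),(w*yy).sum()/w.sum()]
def rep(P,s):
    d=P[0]-P[1];print(s,P.mean(0).round(4),'len',np.linalg.norm(d).round(4),'yaw',np.degrees(np.arctan2(d[1],d[0])).round(2))
E
python3 - <<'E'
from m import *
t=cam('top');s=cam('side')
def tri(a,b):
    o1,d1=ray(t,[a]);o2,d2=ray(s,[b]);d1,d2=d1[0],d2[0]
    k=np.linalg.lstsq(np.c_[d1,-d2],o2-o1,rcond=None)[0];p,q=o1+k[0]*d1,o2+k[1]*d2
    return (p+q)/2,np.linalg.norm(p-q)
for c,h,n in((t,[(334.5,173.7),(340.2,219.5)],'top'),(s,[(235,264.2),(288,257.5)],'side')):
    q=[dark(c['image'],*x) for x in h];print(np.round(q,1));rep(plane(c,q,.048),'lid holes '+n)
for c,h,n in((t,[(198.7,170.5),(220,211.5)],'top'),(s,[(237,166.2),(273.2,150.5)],'side')):
    rep(plane(c,h,.076),'dowel tips '+n)
    q=[dark(c['image'],*x) for x in h];print(np.round(q,1));rep(plane(c,q,.066),'dowel mids '+n)
# bright contours
for c,n,seeds in((t,'top',[(211,160,.048,'mould'),(330,180,.05,'lid')]),):
    g=cv2.cvtColor(c['image'],cv2.COLOR_BGR2GRAY);print('levels',g[178,205],g[180,328],g[250,280])
    b=c['image'].astype(int);m=((g>125)).astype(np.uint8)
    # flange/face are bluish vs table: 
    m=((b[...,0]-b[...,2]>4)&(g>105)).astype(np.uint8)
    m=cv2.morphologyEx(m,cv2.MORPH_CLOSE,np.ones((9,9)))
    for k in cv2.findContours(m,0,2)[0]:
        if cv2.contourArea(k)>300:
            r=cv2.minAreaRect(k);B=cv2.boxPoints(r);P=plane(c,B,.049)
            print(np.round(r[0],1),'centre',P.mean(0).round(4),'sides',np.linalg.norm(P-np.roll(P,1,0),axis=1).round(4),[np.degrees(np.arctan2(*(P[i]-P[i-1])[1::-1])).round(1) for i in (1,2)])
E
```

```text
[[334.2 173.5]
 [339.6 219.3]]
lid holes top [ 0.5131 -0.2309  0.048 ] len 0.1501 yaw 4.52
[[234.6 264. ]
 [287.4 257.2]]
lid holes side [ 0.5131 -0.2302  0.048 ] len 0.1499 yaw -175.34
dowel tips top [0.524 0.177 0.076] len 0.1483 yaw 28.26
[[197.8 170.5]
 [219.6 211.9]]
dowel mids top [0.5253 0.1802 0.066 ] len 0.1515 yaw 28.59
dowel tips side [0.5259 0.1739 0.076 ] len 0.1485 yaw -150.75
[[237.4 167.1]
 [273.2 152.4]]
dowel mids side [0.5268 0.1777 0.066 ] len 0.1452 yaw -152.23
levels 135 134 126
[337.  196.7] centre [ 0.5126 -0.2311  0.049 ] sides [0.1911 0.1074 0.1918 0.1043] [np.float64(-85.2), np.float64(-178.3)]
[210. 193.] centre [0.5229 0.1784 0.049 ] sides [0.1947 0.1002 0.1962 0.0975] [np.float64(-61.2), np.float64(-152.0)]
```

apply_moves(moves=[14.8,-14.4,0,0,0,0.309,14.8,-14.4,0,0,0,0.309,14.8,-14.4,0,0,0,0.309,14.8,-14.4,0,0,0,0.309,14.8,-14.4,0,0,0,0.309,14.8,-14.4,0,0,0,0.309,14.8,-14.4,0,0,0,0.309,14.8,-14.4,0,0,0,0.309,14.8,-14.4,0,0,0,0.309,14.8,-14.4,0,0,0,0.309,14.8,-14.4,0,0,0,0.309,14.8,-14.4,0,0,0,0.309,14.8,-14.4,0,0,0,0.309,14.8,-14.4,0,0,0,0.309,14.8,-14.4,0,0,0,0.309,14.8,-14.4,0,0,0,0.309], claw=100)

```text
clock: 1.53
tcp_pos: [0.4992, 0.2004, 0.239]
orientation: [-0.001, -0.041, 0.999, 0.0]
wrist_force: [0.7, 0.1, 0.8]
finger_gap: 0.0853
grip_force: 0.0
```

apply_moves(moves=[0.52,-17.22,-1.56,0,0,0,0.52,-17.22,-1.56,0,0,0,0.52,-17.22,-1.56,0,0,0,0.52,-17.22,-1.56,0,0,0,0.52,-17.22,-1.56,0,0,0,0.52,-17.22,-1.56,0,0,0,0.52,-17.22,-1.56,0,0,0,0.52,-17.22,-1.56,0,0,0,0.52,-17.22,-1.56,0,0,0,0.52,-17.22,-1.56,0,0,0,0.52,-17.22,-1.56,0,0,0,0.52,-17.22,-1.56,0,0,0,0.52,-17.22,-1.56,0,0,0,0.52,-17.22,-1.56,0,0,0])

```text
clock: 2.7
tcp_pos: [0.5128, -0.2283, 0.2004]
orientation: [-0.0, -0.042, 0.999, 0.001]
wrist_force: [-0.3, -0.1, -0.1]
finger_gap: 0.0854
grip_force: 0.0
```

```bash
python3 - <<'E'
from m import *
c=cam('top');q=[(198,170),(219.7,211.7)]
S=cam('side');im=np.hstack([cv2.resize(S['image'][200:290,205:325],(400,300),interpolation=2),cv2.resize(S['image'][130:205,206:306],(400,300),interpolation=2)])
cv2.imwrite('pics/pre.png',im);s=status.get_state()
print(s['tcp_pos'],s['orientation'],s['joint_pos'])
E
```

```text
[ 0.51301666 -0.22816891  0.20066332] [ 1.12295511e-05 -4.19905545e-02  9.99117983e-01  2.20739511e-04] [-5.61654995e-01  3.00846564e-01 -6.61802436e-02  1.20400164e+00
  3.76203173e-04 -6.45660849e-01]
```

View pics/pre.png

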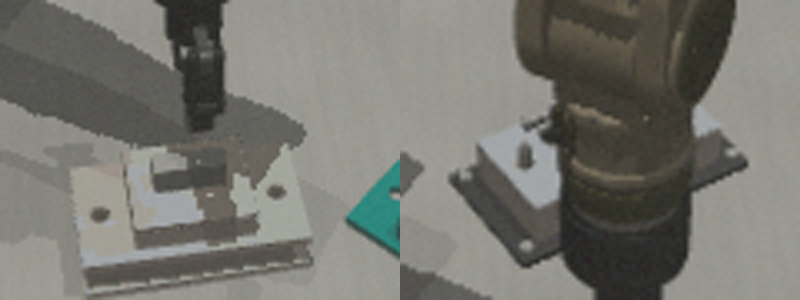

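The gripper stands over the rib: fingertips at crop (200,120), rib at crop (188,170). Going down.

apply_moves(moves=[0,-0.08,-2,0,0,0,0,-0.08,-3,0,0,0,0,-0.08,-3.6,0,0,0,0,-0.08,-4.0,0,0,0,0,-0.08,-4.2,0,0,0,0,-0.08,-4.26,0,0,0,0,-0.08,-4.26,0,0,0,0,-0.08,-4.26,0,0,0])

```text
clock: 3.47
tcp_pos: [0.5139, -0.2326, 0.0953]
orientation: [0.001, -0.041, 0.999, -0.001]
wrist_force: [0.1, -0.4, -0.7]
finger_gap: 0.0854
grip_force: 0.0
```

apply_moves(moves=[0,0.08,0,0,0,0,0,0.08,0,0,0,0,0,0.08,0,0,0,0])

```text
clock: 3.72
tcp_pos: [0.5133, -0.2305, 0.0946]
orientation: [0.001, -0.041, 0.999, -0.0]
wrist_force: [-0.0, 0.0, -0.6]
finger_gap: 0.0855
grip_force: 0.0
```

apply_moves(moves=[0,0,0,0,0,0,0,0,0,0,0,0,0,0,0,0,0,0,0,0,0,0,0,0,0,0,0,0,0,0,0,0,0,0,0,0,0,0,0,0,0,0,0,0,0,0,0,0,0,0,0,0,0,0,0,0,0,0,0,0,0,0,0,0,0,0,0,0,0,0,0,0], claw=0, newtons=70)

```text
clock: 4.72
tcp_pos: [0.5128, -0.2301, 0.0939]
orientation: [0.0, -0.041, 0.999, 0.0]
wrist_force: [-0.7, 2.7, 3.9]
finger_gap: 0.0161
grip_force: 69.1
```

apply_moves(moves=[0,0,0.3,0,0,0,0,0,0.7,0,0,0,0,0,1.2,0,0,0,0,0,1.8,0,0,0,0,0,2.5,0,0,0,0,0,3.3,0,0,0,0,0,4.0,0,0,0,0,0,4.5,0,0,0,0,0,4.5,0,0,0,0,0,4.5,0,0,0,0,0,4.5,0,0,0])

```text
clock: 5.63
tcp_pos: [0.5125, -0.2302, 0.2056]
orientation: [-0.0, -0.04, 0.999, 0.0]
wrist_force: [0.1, -0.7, -3.9]
finger_gap: 0.017
grip_force: 68.7
```

```bash
python3 - <<'E'
from m import *
S=cam('side');T=cam('top')
im=np.hstack([cv2.resize(S['image'][180:300,195:355],(400,300),interpolation=2),cv2.resize(T['image'][140:230,155:275],(400,300),interpolation=2)])
cv2.imwrite('pics/lift.png',im);print(status.get_state()['tcp_pos'])
g=[(198,170),(219.7,211.7)];g=[dark(T['image'],*x) for x in g];print(g)
b=T['image'].astype(int);gr=cv2.cvtColor(T['image'],6)
E
```

```text
[ 0.51216209 -0.22999663  0.20500299]
[[np.float64(197.45229424617625), np.float64(170.07720320466132)], [np.float64(219.6319612590799), np.float64(211.85108958837773)]]
```

View pics/lift.png

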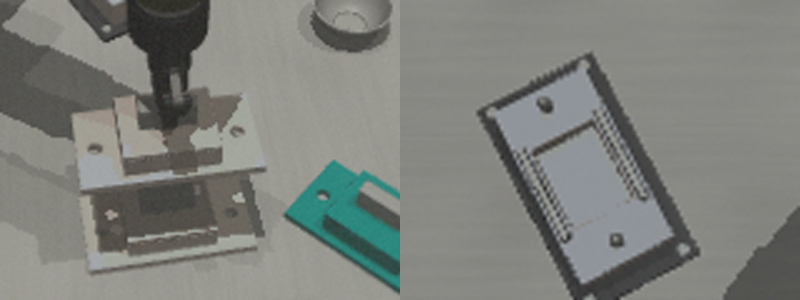

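Step 1 is done: the lid is clear and level, with its holes at side (233,239) and (290,232). Next I'll measure the lid in the hand and refine the mould.

```bash
python3 - <<'E'
from m import *
S=cam('side');T=cam('top');st=status.get_state();print(st['tcp_pos'],st['wrist_force'])
q=[dark(S['image'],*x) for x in ((289.6,232.2),(232.8,239))];print(np.round(q,1))
for z in(.156,.159,.162): rep(plane(S,q,z),'lid side z%.3f'%z)
# mould: plate outline (dark + white) vs table, top view
for c,n,(u0,u1,v0,v1) in ((T,'top',(165,262,145,245)),(S,'side',(205,305,138,203))):
    I=c['image'][v0:v1,u0:u1].astype(int);med=np.median(I[:6].reshape(-1,3),0)
    g=I.mean(2);m=((g<med.mean()-28)|(I[...,0]-I[...,2]>med[0]-med[2]+6)).astype(np.uint8)
    m=cv2.morphologyEx(m,cv2.MORPH_CLOSE,np.ones((5,5)))
    k=max(cv2.findContours(m,0,2)[0],key=cv2.contourArea)
    h=cv2.convexHull(k)
    W=plane(c,h[:,0]+[u0,v0],.008)[:,:2]
    r=cv2.minAreaRect((W*1000).astype(np.float32));print(n,'plate',np.round(r[0],1),np.round(r[1],1),round(r[2],2))
    f=(I[...,0]-I[...,2]>med[0]-med[2]+6)&(g>med.mean()-8);
    f=cv2.morphologyEx(f.astype(np.uint8),cv2.MORPH_OPEN,np.ones((3,3)));f=cv2.morphologyEx(f,cv2.MORPH_CLOSE,np.ones((11,11)))
    k=max(cv2.findContours(f,0,2)[0],key=cv2.contourArea)
    W=plane(c,k[:,0]+[u0,v0],.048)[:,:2];r=cv2.minAreaRect((W*1000).astype(np.float32));print(n,'face',np.round(r[0],1),np.round(r[1],1),round(r[2],2))
    # where dowel base/tip should project for trial pose
    a=np.radians(28.3);
    for x,y in((.525,.178),):
        for s in(1,-1):
            b=np.array([x+s*.075*np.cos(a),y+s*.075*np.sin(a)]);print(n,'expect base/tip',proj(c,[[*b,.048],[*b,.076]]).round(1).tolist())
vis=np.hstack([cv2.resize(T['image'][155:227,175:247-0],(400,400),interpolation=0),cv2.resize(S['image'][135:207,220:292],(400,400),interpolation=0)])
cv2.imwrite('pics/dow.png',vis)
E
```

```text
[ 0.51230104 -0.2299997   0.20515979] [ 0.28821343  0.15474199 -2.18002291]
[[289.1 231.8]
 [232.5 238.7]]
lid side z0.156 [ 0.5123 -0.2256  0.156 ] len 0.1503 yaw 4.64
lid side z0.159 [ 0.5121 -0.228   0.159 ] len 0.1498 yaw 4.64
lid side z0.162 [ 0.5119 -0.2304  0.162 ] len 0.1492 yaw 4.64
top plate [525.7 180.2] [237.1 131.8] 28.69
top face [526.1 180.3] [188.   98.1] 28.5
top expect base/tip [[199.6, 172.0], [198.3, 170.0]]
top expect base/tip [[220.6, 212.5], [219.8, 211.4]]
side plate [523.5 201.9] [339.8 384.3] 85.77
side face [427.1 165. ] [152.3 340.9] 0.82
side expect base/tip [[273.0, 155.9], [273.2, 149.9]]
side expect base/tip [[236.6, 171.4], [236.3, 165.3]]
```

View pics/dow.png

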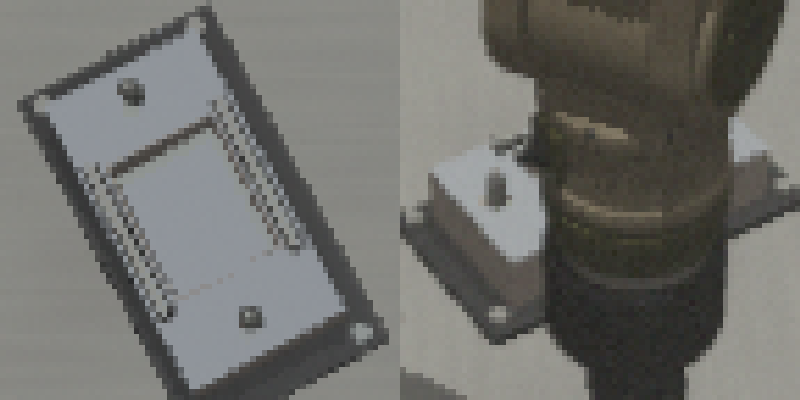

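The mould is at (0.526, 0.180) with yaw 28.6°. The plate and face outlines agree, and the dowels at top (197.5,170) and (219.6,212) fit. The side view of the mould is hidden by the arm. Carrying the lid over.

apply_moves(moves=[0,0.8,0,0,0,0,0.1,2,0,0,0,0.1,0.2,3.4,0,0,0,0.15,0.2,4.8,0,0,0,0.2,0.25,6.2,0,0,0,0.25,0.3,7.6,0,0,0,0.3,0.3,9,0,0,0,0.35,0.4,10.4,0,0,0,0.4,0.4,11.8,0,0,0,0.419,0.5,13.2,0,0,0,0.419,0.54,14.4,0,0,0,0.419,0.54,15.4,0,0,0,0.419,0.54,16.1,0,0,0,0.419,0.54,16.4,0,0,0,0.419,0.54,16.4,0,0,0,0.419,0.54,16.4,0,0,0,0.419,0.54,16.4,0,0,0,0.419])

```text
clock: 7.25
tcp_pos: [0.5263, 0.1786, 0.2061]
orientation: [-0.0, -0.247, 0.969, -0.0]
wrist_force: [0.3, -1.0, -2.7]
finger_gap: 0.0171
grip_force: 68.9
```

apply_moves(moves=[0,0,-0.6,0,0,0,0,0,-1.2,0,0,0,0,0,-1.6,0,0,0,0,0,-1.8,0,0,0,0,0,-1.8,0,0,0,0,0,-1.8,0,0,0,0,0,-1.8,0,0,0])

```text
clock: 7.83
tcp_pos: [0.527, 0.1795, 0.1621]
orientation: [0.001, -0.247, 0.969, -0.0]
wrist_force: [-0.7, 0.6, -2.6]
finger_gap: 0.0168
grip_force: 68.9
```

```bash
python3 - <<'E'
from m import *
S=cam('side');T=cam('top');st=status.get_state();print(st['tcp_pos'],st['orientation'],st['wrist_force'])
for c,n in((T,'T'),(S,'S')):
    a=np.radians(28.6);print(n,[proj(c,[.526+s*.075*np.cos(a),.18+s*.075*np.sin(a),st['tcp_pos'][2]-.044]).round(1).tolist() for s in(1,-1)])
cv2.imwrite('pics/over.png',np.hstack([cv2.resize(T['image'][145:235,165:265],(400,360),interpolation=2),cv2.resize(S['image'][100:200,200:311],(400,360),interpolation=2)]))
E
```

```text
[0.52701204 0.17973291 0.16222515] [ 8.05337562e-04 -2.47465667e-01  9.68896328e-01 -1.21494274e-05] [ 0.14359075 -0.38649158 -3.03851892]
T [[[195.4, 166.4]], [[218.0, 209.3]]]
S [[[273.7, 140.0]], [[236.2, 155.4]]]
```

View pics/over.png

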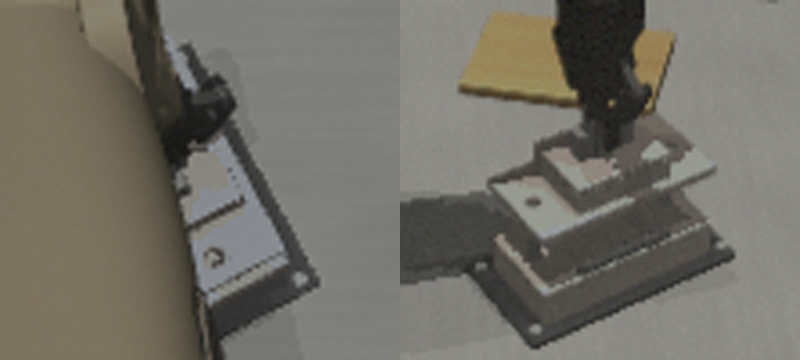

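The top view shows a dowel tip through the near hole at top (218,209). The side-view hole at (237,156) matches the prediction to within 0.5 px. Lowering gently.

apply_moves(moves=[0,0,-0.4,0,0,0,0,0,-0.8,0,0,0,0,0,-1.1,0,0,0,0,0,-1.25,0,0,0,0,0,-1.35,0,0,0,0,0,-1.45,0,0,0,0,0,-1.5,0,0,0,0,0,-1.5,0,0,0])

```text
clock: 8.6
tcp_pos: [0.5264, 0.1797, 0.1237]
orientation: [-0.0, -0.248, 0.969, 0.0]
wrist_force: [0.5, 0.3, -3.2]
finger_gap: 0.0166
grip_force: 69.0
```

apply_moves(moves=[0,0,-0.1,0,0,0,0,0,-0.2,0,0,0,0,0,-0.3,0,0,0,0,0,-0.3,0,0,0,0,0,-0.3,0,0,0])

```text
clock: 9.02
tcp_pos: [0.5262, 0.1796, 0.1162]
orientation: [-0.0, -0.248, 0.969, 0.0]
wrist_force: [-1.1, -0.3, -3.1]
finger_gap: 0.0167
grip_force: 69.0
```

apply_moves(moves=[0,0,-0.1,0,0,0,0,0,-0.2,0,0,0,0,0,-0.3,0,0,0,0,0,-0.36,0,0,0,0,0,-0.36,0,0,0,0,0,-0.36,0,0,0])

```text
clock: 9.52
tcp_pos: [0.5265, 0.1798, 0.108]
orientation: [0.0, -0.248, 0.969, 0.0]
wrist_force: [-2.0, 0.4, 4.5]
finger_gap: 0.0167
grip_force: 69.9
```

apply_moves(moves=[0,0,-0.05,0,0,0,0,0,-0.1,0,0,0,0,0,-0.14,0,0,0,0,0,-0.18,0,0,0,0,0,-0.18,0,0,0,0,0,-0.18,0,0,0])

```text
clock: 10.02
tcp_pos: [0.5265, 0.1798, 0.1038]
orientation: [0.0, -0.248, 0.969, 0.0]
wrist_force: [-3.6, 0.3, 7.5]
finger_gap: 0.0166
grip_force: 70.3
```

apply_moves(moves=[0,0,-0.04,0,0,0,0,0,-0.08,0,0,0,0,0,-0.08,0,0,0,0,0,-0.08,0,0,0])

```text
clock: 10.35
tcp_pos: [0.5266, 0.1798, 0.1021]
orientation: [0.001, -0.248, 0.969, 0.0]
wrist_force: [-3.5, -0.4, 8.8]
finger_gap: 0.0169
grip_force: 70.6
```

apply_moves(moves=[0,0,-0.03,0,0,0,0,0,-0.06,0,0,0,0,0,-0.06,0,0,0,0,0,-0.06,0,0,0])

```text
clock: 10.68
tcp_pos: [0.5266, 0.1798, 0.1019]
orientation: [0.001, -0.248, 0.969, -0.0]
wrist_force: [-7.9, -1.1, 18.0]
finger_gap: 0.0167
grip_force: 71.8
```

apply_moves(moves=[-0.02,0,-0.03,0,0,0,-0.03,0,-0.06,0,0,0,-0.03,0,-0.06,0,0,0,-0.03,0,-0.06,0,0,0])

```text
clock: 11.02
tcp_pos: [0.5265, 0.1798, 0.1018]
orientation: [0.002, -0.248, 0.969, -0.0]
wrist_force: [-9.0, -1.8, 26.0]
finger_gap: 0.0167
grip_force: 73.0
```

```bash
python3 - <<'E'
from m import *
S=cam('side');st=status.get_state();print(st['tcp_pos'],st['orientation'],st['wrist_force'],st['ft_torque'])
cv2.imwrite('pics/shut.png',cv2.resize(S['image'][110:200,200:310],(770,600),interpolation=2))
E
```

```text
[0.52655422 0.17981366 0.10184084] [ 2.05251457e-03 -2.47552497e-01  9.68872274e-01 -2.57109208e-04] [-8.05250785 -2.13446213 25.0364965 ] [-0.44358168  1.83993189 -0.07290593]
```

View pics/shut.png

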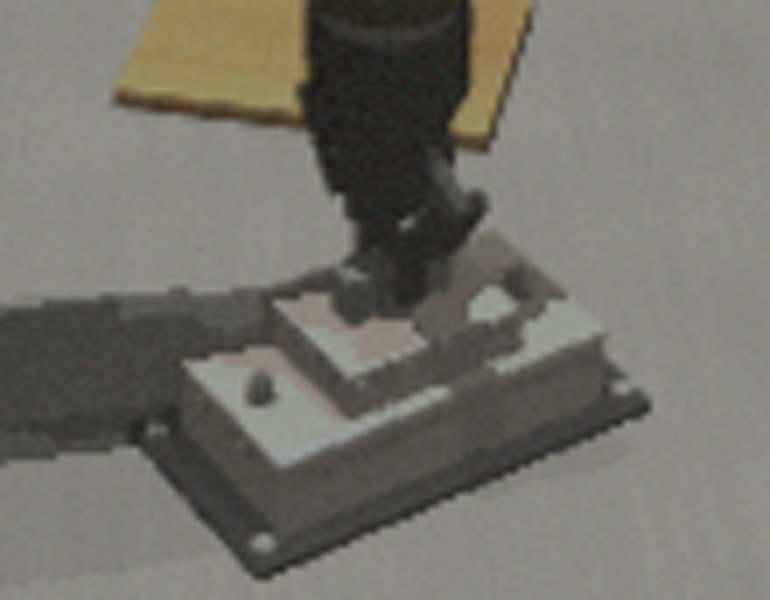

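The halves are flush all round: the seam is closed, and both dowels stand out of the holes at crop (262,387) and (517,280). The press force is about 25 N, so I'm handing it in.

```bash
python3 -c "
from workcell import job;print(job.hand_in())"
```

```text
the job is handed in; nothing more can be done
None
```

The top mould half was lifted off the pile and fitted on both dowels. It was handed in held flush, with about 25 N at the wrist; no verdict came back on hand-in.

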